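# Dust off a batch of heat sinks in the tilt-out bin

### The job

First turn the dust extraction's knob until the yellow pointer stands within the red mark, and leave it there. Then load every heat sink on the bench into the blue tilt-out bin while it is in its home position, with the black tray set squarely on its yellow outline under the bin's lip, lug away from the stand; then pull the bin forward to its stop so that all the heat sinks tip out into the tray, and put the bin back home. Finish with every heat sink lying in the tray on its outline, and leave the other things on the bench alone.

Things in the scene. Friction and masses are not known exactly. Their poses are not given: they have to be found in the camera images.
- bin (a joint): angle of the blue tilt-out bin: 0 rad = home (mouth up), grows as its top is pulled forward (to the stand's -x), 1.75 rad = against its stop. Past about 0.75 rad it sinks forward to the stop by itself and stays there; before that it falls back home. Damped; a few newtons at the handle move it.
- stand: grey fixed stand of the bin; origin on the table under the hinge; its -x side (front) faces the robot. The hinge line runs along its y, 125 mm above the origin, at the bin's lower front edge. Base plate 10 mm thick, x -5 to 140, y +-100 mm; two posts at y = +-87 mm, 138 mm high; back plate at x = 130 mm, 120 mm high; an extraction nozzle at x 125 to 180, y 40 to 100 mm, up to 235 mm high.
- bin_floor (a point): centre of the bin's inner floor, turning with the bin: x from front to back wall, y along the hinge, z out of the mouth. Bin: smooth steel, outer 120 (x) x 150 (y) x 70 mm, walls 4 mm, leaning 0.3 rad forward at home. Hinge line at x = -60, z = -4 mm here. At the stop the front wall is the chute; its lip is then 93 mm above the table, 62 mm before the hinge.
- bin_handle (a point): grip point on the axis of the bin's pull rod: steel, 12 mm diameter, 85 mm long, along y out of the bin's -y side wall, red ball (20 mm) at its end. Point 55 mm out from the wall, at y = -130 mm of the stand, 62 mm from the hinge line: 12.6 mm in front of it and 61 mm above it at home, 58 mm in front and 23 mm below it at the stop.
- tray_spot (a point): centre of the yellow painted outline (160 x 186 mm) on the table in front of the stand, 110 mm in front of the hinge; axes as the stand's
- tray: loose black catch tray, open on top, outer 150 (x) x 170 (y) x 35 mm, walls 4 mm, 0.25 kg; origin under its centre. A yellow grip lug, 24 (x) x 28 (y) x 45 mm high, stands on the table on its -x side, centred at x = -86 mm. In its place the lug points away from the stand.
- knob (a joint): angle of the black damper knob, 0 to 3.0 rad, grows clockwise seen from above; moves the pointer 20 mm per rad; stays where it is left
- knob_grip (a point): on the vertical axis of the knob, 87 mm above the table, on top of the damper: a white fixed box of the dust extraction, 96 (x) x 170 (y) x 50 mm high, its centre 13 mm in front (-x) of the knob axis. The knob's grip is a bar 42 mm long, 14 mm thick, 32 mm high (its top 94 mm above the table). The bar lies along the x axis of this point, which turns with it; it lies along the damper's x when the knob reads 0.
- pointer (a joint): position of the yellow pointer along the scale, 0 to 0.06 m, growing towards the damper's +y; driven by the knob alone (0.020 m per rad)
- mark (a joint): position of the middle of the red mark on the same scale, same zero and direction as pointer; the mark is 8 mm wide and is not to be moved
- pointer_tip (a point): tip of the yellow pointer, on the front (-x) part of the damper's top; axes as the damper's
- mark_mid (a point): middle of the red mark's edge nearest the pointer; axes as the damper's
- sink1: loose finned aluminium heat sink, 30 x 30 x 25 mm, 40 g, slippery on the bin's steel; origin under its centre, z up through the fins. May be absent.
- sink2: loose finned aluminium heat sink, 30 x 30 x 25 mm, 40 g, slippery on the bin's steel; origin under its centre, z up through the fins. May be absent.
- sink3: loose finned aluminium heat sink, 30 x 30 x 25 mm, 40 g, slippery on the bin's steel; origin under its centre, z up through the fins. May be absent.
- sink4: loose finned aluminium heat sink, 30 x 30 x 25 mm, 40 g, slippery on the bin's steel; origin under its centre, z up through the fins. May be absent.
- sink5: loose finned aluminium heat sink, 30 x 30 x 25 mm, 40 g, slippery on the bin's steel; origin under its centre, z up through the fins. May be absent.
- solder_spool: bystander: solder spool standing flat, 64 mm diameter, 40 mm high; origin at the centre of its underside
- solvent: bystander: solvent bottle, 48 mm diameter, 120 mm high; origin at the centre of its underside
- screw_jar: bystander: small jar, 44 mm diameter, 50 mm high; origin at the centre of its underside
- mug: bystander: blue mug, 76 mm diameter, 90 mm high; origin at the centre of its underside
- driver: bystander: screwdriver lying along its x, 200 mm long, 26 mm thick; origin at the centre of its underside
- board: bystander: circuit board, 70 x 100 mm, 6 mm thick with parts to 18 mm; origin at the centre of its underside
- tray_lug (a point): top middle of the tray's grip lug, 45 mm above the table; axes as the tray's

How it is judged (in metres and radians):
On the way, in this order (a step that is already met when the one before it is completed fails the run):
1. the pointer stands within the red mark (y of pointer_tip in the frame of mark_mid between -0.004 and 0.004 m), for 0.3 s.
2. every heat sink lies in the bin, the bin at home (value of joint bin below 0.1 rad and x of sink1 in the frame of bin_floor between -0.06 and 0.06 m and y of sink1 in the frame of bin_floor between -0.075 and 0.075 m and z of sink1 in the frame of bin_floor between -0.012 and 0.075 m and x of sink2 in the frame of bin_floor between -0.06 and 0.06 m and y of sink2 in the frame of bin_floor between -0.075 and 0.075 m and z of sink2 in the frame of bin_floor between -0.012 and 0.075 m and x of sink3 in the frame of bin_floor between -0.06 and 0.06 m and y of sink3 in the frame of bin_floor between -0.075 and 0.075 m and z of sink3 in the frame of bin_floor between -0.012 and 0.075 m and x of sink4 in the frame of bin_floor between -0.06 and 0.06 m and y of sink4 in the frame of bin_floor between -0.075 and 0.075 m and z of sink4 in the frame of bin_floor between -0.012 and 0.075 m and x of sink5 in the frame of bin_floor between -0.06 and 0.06 m and y of sink5 in the frame of bin_floor between -0.075 and 0.075 m and z of sink5 in the frame of bin_floor between -0.012 and 0.075 m), for 0.3 s.
3. the bin is pulled forward to its stop with the tray on its outline (value of joint bin above 1.65 rad and horizontal distance between tray and tray_spot below 0.025 m and angle between the x axis of tray and the x axis of stand, either way round below 0.2 rad and x of tray_lug in the frame of stand below -0.15 m), for 0.2 s.
At the end, for the whole second after the job is handed in: The pointer tip is within 4 mm of the middle of the red mark; the bin is home (below 0.1 rad); the tray stands flat with its centre within 25 mm of the middle of the outline, square to the stand within 0.2 rad; every heat sink lies at rest inside the tray (all of step 1 and value of joint bin below 0.1 rad and horizontal distance between tray and tray_spot below 0.025 m and angle between the x axis of tray and the x axis of stand, either way round below 0.2 rad and angle between tray's own z axis and vertical below 0.1 rad and x of sink1 in the frame of tray between -0.075 and 0.075 m and y of sink1 in the frame of tray between -0.085 and 0.085 m and z of sink1 in the frame of tray between -0.005 and 0.085 m and x of sink2 in the frame of tray between -0.075 and 0.075 m and y of sink2 in the frame of tray between -0.085 and 0.085 m and z of sink2 in the frame of tray between -0.005 and 0.085 m and x of sink3 in the frame of tray between -0.075 and 0.075 m and y of sink3 in the frame of tray between -0.085 and 0.085 m and z of sink3 in the frame of tray between -0.005 and 0.085 m and x of sink4 in the frame of tray between -0.075 and 0.075 m and y of sink4 in the frame of tray between -0.085 and 0.085 m and z of sink4 in the frame of tray between -0.005 and 0.085 m and x of sink5 in the frame of tray between -0.075 and 0.075 m and y of sink5 in the frame of tray between -0.085 and 0.085 m and z of sink5 in the frame of tray between -0.005 and 0.085 m and linear speed of each of sink1, sink2, sink3, sink4, sink5 below 0.03 m/s and x of tray_lug in the frame of stand below -0.15 m); the robot touches nothing.
It fails at once if one of the bystanders is pushed more than 40 mm away (distance of any of solder_spool, solvent, screw_jar, mug, driver, board from where it was at the start of the episode above 0.04 m).
It fails at once if a bystander is knocked over (angle between any of solder_spool, solvent, screw_jar, mug, board's own z axis and vertical above 0.7 rad).
Of sink1, sink2, sink3, sink4, sink5 only 2 to 4 are there at a start; the rules pass over those that are not, and their reading is None.
At some moment in a run one of sink1, sink2, sink3, sink4, sink5 may be knocked a few centimetres aside while the robot is not near it.
Once in a run the grip may slacken for a moment while it holds something.
It also fails if it takes over 210 s, if anything falls off the work surface, if the arm or the gripper's body presses on something with over 40 N, if the wrist force passes 120 N, or if a joint passes its speed limit or range.

### The arm

A 7-joint arm with a two-finger parallel gripper is mounted at the origin on the work surface. World frame = base frame: x ahead of the robot, y to its left, z up, the work surface at z = 0. Lengths are in mm, angles in rad, forces in N, time in s.
With the tool pointing down it reaches from about 400 to 875 mm from the base axis. Payload 4.4 kg.
Tool frame: the origin (TCP) lies midway between the tips of the shut fingers; the grasp point (between the pads) lies 19 mm behind it (grasp_offset is the distance from the TCP to the grasp point, in mm); z points along the fingers, y is the line along which they close (so a half turn about z gives the same grasp; the last joint's range is limited). The gripper opens to 85 mm and grips with 20 to 120 N. Pads are 22 mm wide; open, the fingers measure 114 mm over their backs; the gripper's body (76 mm by 85 mm) begins 54 mm behind the grasp point. The pads swing forward as they close: fully open they stand 13 mm farther back than shut.
Start: joints at [-1.237, 0.628, 0.038, 1.517, -0.027, 0.996, -0.02], TCP at [252.98, 598.764, 231.313] pointing down, gripper open.
Joint ranges: [-3.06, 3.06], [-0.37, 2.12], [-1.25, 1.32], [0.18, 2.47], [-1.1, 4.24], [0.23, 1.98], [-2.94, 2.94]. Speed limits (rad/s): [2.57, 2.57, 3.14, 3.14, 3.14, 3.14, 3.14].

### API

Orientations are given as a unit quaternion [w, x, y, z].
In Python, from station import state, snapshot, hand_in, grasp_offset gives the robot as it stands. The module is installed in compiled form; this text tells all that it offers.
- The arm moves only by the shell command python3 -m inch 'ROWS' [FORCE]. ROWS is JSON, a list of rows, each a list of 3 entries, a list of its own where there are three numbers: the opening, from 0 (shut) to 1 (fully open), then the shift along the tool's x, y, z scaled (see below), then the turn about the tool's z scaled (see below). In form: [[claw, [x, y, z], roll], ...]. A call has exactly 10 rows; each row is the pose to reach, as a shift and turn from the pose commanded when the call began, along the tool's axes at that moment, turning the shorter way round; what a row does not reach only later rows make up. The controller multiplies each number of a shift by 12 cm and each number of a turn by pi rad. A row lasts 1/10 s, in which the tool goes at most 50 mm and 8.59 degrees, less where a joint would pass 70% of its speed; a pose out of reach is approached as far as the arm can. A call with a number of a shift or a turn outside -1 to 1 is refused whole. A call with a gripper value outside its range is refused whole. The fingers move at their own pace and stop on an object; FORCE is the grip in N (left out, the last holds). Time passes only in rows, so rows that repeat a pose let the fingers close, or fill a call up. It gives the time, the measured TCP pose, the force, the opening and the grip force at its end, in the units of the state.
- state(): the state, without advancing time (a new reading comes with each control period).
- snapshot(name): name is "scene" or "side" or "wrist"; returns a dict with "image" (400x640x3 uint8, red, green, blue), "range_z" (400x640 float32, mm along the optical axis (not along the pixel's ray), 0 where there is no reading), "camera_matrix" (3x3 intrinsics, pixels), "k1" (the pictures are not rectified: a ray, as slopes to the right and down, at radius r is drawn at 1 + k1 r^2 times it, then the intrinsics apply), "R" (3x3) and "t" (3): a world point X has camera coordinates R X + t. Camera axes: x right, y down, z forward; pixel columns grow to the right and rows downward; lengths in mm; the calibration is good to about 2 mm. A picture is of the moment at which its call begins.
- hand_in(): hands the job in; it is judged then, once.
The state is a dict: "time": time; "qpos": joint angles; "dq": joint speeds; "joint_efforts": joint torques, N m; "position": TCP position; "orientation": TCP orientation; "ft_force": force on the tool from outside, world axes, zero at the start; "wrist_torque": the same for the moment, N m; "width": opening from 0.0 (shut) to 1.0 (fully open); "finger_force": force on a finger pad.
Only numpy, scipy, OpenCV 4.12 (cv2) and the standard library are available. Lean on these libraries where they do the work, as an engineer would, in place of code of your own. Each camera call takes 0.05 s, during which the arm holds its last target. There are 200 camera calls.

## Working session

There is one attempt and no reset: what is moved stays moved. The work goes in short steps, Python scripts to look and compute and a shell command to move; the robot and the scene stay as the last step left them, time stands still between calls to the robot, and variables do not carry over. Pictures are saved under pics/ and viewed, at most 14 in all, crops included, and the job is handed in when it is done.

```bash
mkdir -p pics
cat > h.py <<'E'
import numpy as np, cv2
from station import state, snapshot, hand_in, grasp_offset
from scipy.spatial.transform import Rotation as Ro
def snap(n,save=None):
    s=snapshot(n)
    if save: cv2.imwrite('pics/'+save,s['image'][:,:,::-1])
    return s
def cloud(s):
    K=np.array(s['camera_matrix']);k1=s['k1'];d=np.array([k1,0,0,0,0.])
    v,u=np.mgrid[0:400,0:640]
    p=cv2.undistortPointsIter(np.stack([u,v],-1).reshape(-1,1,2).astype(float),K,d,None,None,(3,50,1e-9)).reshape(400,640,2)
    z=s['range_z'][...,None]
    c=np.concatenate([p*z,z],-1)
    w=(c-np.array(s['t']))@np.array(s['R'])
    w[s['range_z']==0]=np.nan
    return w
def proj(s,X):
    c=np.array(s['R'])@np.array(X,float)+s['t'];a=c[:2]/c[2];a=a*(1+s['k1']*(a@a));K=np.array(s['camera_matrix'])
    return K[0,0]*a[0]+K[0,2],K[1,1]*a[1]+K[1,2]
def topview(ws_s,fn,x0=250,x1=900,y0=-650,y1=650,r=0.5):
    # orthographic top picture: up = +x, left = +y
    H=int((x1-x0)*r);W=int((y1-y0)*r);im=np.zeros((H,W,3),np.uint8);zb=np.full((H,W),-1e9)
    for w,s in ws_s:
        p=w.reshape(-1,3);c=s['image'].reshape(-1,3);ok=np.isfinite(p[:,0]);p=p[ok];c=c[ok]
        i=((x1-p[:,0])*r).astype(int);j=((y1-p[:,1])*r).astype(int)
        ok=(i>=0)&(i<H)&(j>=0)&(j<W)&(p[:,2]<330)
        o=np.argsort(p[ok][:,2]);im[i[ok][o],j[ok][o]]=c[ok][o]
    cv2.imwrite('pics/'+fn,im[:,:,::-1])
def st():
    s=state();R=Ro.from_quat(np.roll(s['orientation'],-1)).as_matrix()
    return s,R
def go(x,y,z,yaw=None):
    """units to reach TCP (x,y,z mm) and closing line yaw (rad, world)"""
    s,R=st();d=R.T@(np.array([x,y,z])-s['position'])/120
    out=[round(float(v),3) for v in d]
    roll=0
    if yaw is not None:
        a=R.T@np.array([np.cos(yaw),np.sin(yaw),0]);roll=np.arctan2(-a[0],a[1]);roll=(roll+np.pi/2)%np.pi-np.pi/2
    print('shift',out,'roll',round(float(roll/np.pi),3),'t',s['time'],'q7',round(s['qpos'][6],2),'pos',np.round(s['position'],1))
E
python3 - <<'E'
from h import *
a=snap('scene','scene0.png');b=snap('side','side0.png');snap('wrist','w0.png')
s,R=st();print(s,R,grasp_offset() if callable(grasp_offset) else grasp_offset)
for q in (a,b):
  print((-np.array(q['R']).T@q['t']).round())
E
```

```text
{'time': 0.15, 'qpos': array([-1.23677339,  0.62914006,  0.03845226,  1.51811842, -0.02699729,
        0.99630918, -0.0199986 ]), 'dq': array([-4.38894430e-04, -3.73517323e-03, -1.88125251e-03, -2.56567749e-03,
       -9.48572463e-04,  7.20136074e-05,  3.31180629e-04]), 'joint_efforts': array([ 1.25612773e-03, -5.63797295e+01,  1.22736141e+00, -1.93650824e+01,
        1.10382968e-02,  7.32837303e-03, -2.14699742e-05]), 'position': array([252.80598707, 598.31493252, 230.60263165]), 'orientation': array([-1.39046163e-04,  1.98582415e-01,  9.80083922e-01, -7.15155845e-04]), 'ft_force': array([ 0.71311246, -0.60018238,  0.0598178 ]), 'wrist_torque': array([ 0.03524543, -0.05614681, -0.01650691]), 'finger_force': 0.0, 'width': 0.9974012376955133} [[-9.21130010e-01  3.89254665e-01 -5.56588566e-04]
 [ 3.89255063e-01  9.21129026e-01 -1.34660125e-03]
 [-1.14809333e-05 -1.45704974e-03 -9.99998938e-01]] 18.700000000000003
[1384.  -49.  879.]
[  67. -933.  754.]
```

View pics/scene0.png

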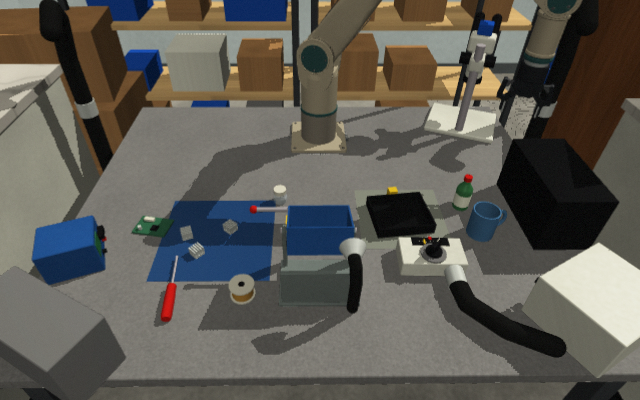

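View pics/side0.png

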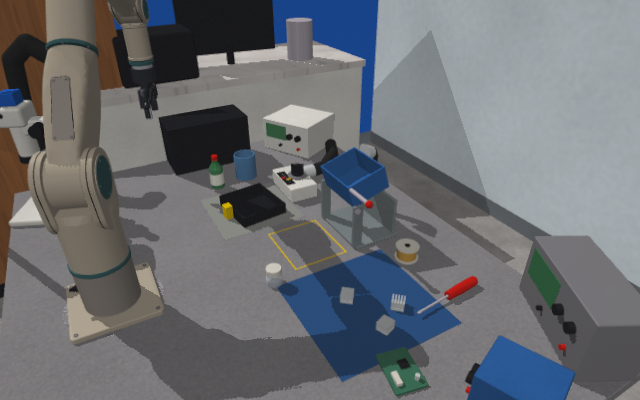

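Scene and side show three heat sinks on the blue mat (scene px (186,233), (230,227), (196,250)), tray with its lug toward the robot, bin, and damper with knob (433,252). Now a top-down metric picture.

Run:
```python
from h import *
a=snap('scene');b=snap('side');wa,wb=cloud(a),cloud(b)
np.savez('c0.npz',wa=wa,wb=wb,ia=a['image'],ib=b['image'])
topview([(wa,a),(wb,b)],'top0.png',x0=280,x1=880,y0=-480,y1=420,r=0.88)
for n,w,pts in (('a',wa,[(186,233),(230,227),(196,250),(433,252),(392,190),(279,192),(463,195),(485,220),(241,288),(252,209),(170,300),(155,225)]),('b',wb,[(347,295),(399,302),(385,325),(228,211),(369,204),(274,272)])):
  for u,v in pts:print(n,u,v,w[v,u].round(0))
# yellow outline points
for w,s in((wa,a),(wb,b)):
  h=cv2.cvtColor(s['image'],cv2.COLOR_RGB2HSV);m=(h[...,0]>18)&(h[...,0]<32)&(h[...,1]>130)&(h[...,2]>80)&(np.abs(w[...,2])<6)
  p=w[m][:,:2].astype(np.float32)
  p=p[(p[:,0]>300)&(p[:,0]<900)&(abs(p[:,1])<400)];print(len(p),cv2.minAreaRect(p) if len(p)>4 else 0, np.median(p,0))
```

```text
a 186 233 [ 540. -386.   27.]
a 230 227 [ 510. -267.   20.]
a 196 250 [ 596. -349.   17.]
a 433 252 [666. 277.  80.]
a 392 190 [377. 223.  46.]
a 279 192 [ 387. -129.   49.]
a 463 195 [428. 426.  68.]
a 485 220 [553. 447.  83.]
a 241 288 [ 745. -206.   43.]
a 252 209 [ 624. -178.  193.]
a 170 300 [ 767. -377.   27.]
a 155 225 [ 487. -492.    8.]
b 347 295 [ 495. -283.   27.]
b 399 302 [ 600. -349.   11.]
b 385 325 [ 519. -402.   24.]
b 228 211 [367. 207.  32.]
b 369 204 [ 616. -182.  190.]
b 274 272 [ 366. -149.   51.]
14 ((376.50775146484375, 66.55982971191406), (34.75978088378906, 399.7829895019531), 25.724977493286133) [ 453.77014  -106.240974]
213 ((502.6337890625, 26.260986328125), (215.45387268066406, 606.3744506835938), 20.43833351135254) [509.53796  -26.881279]
```

View pics/top0.png

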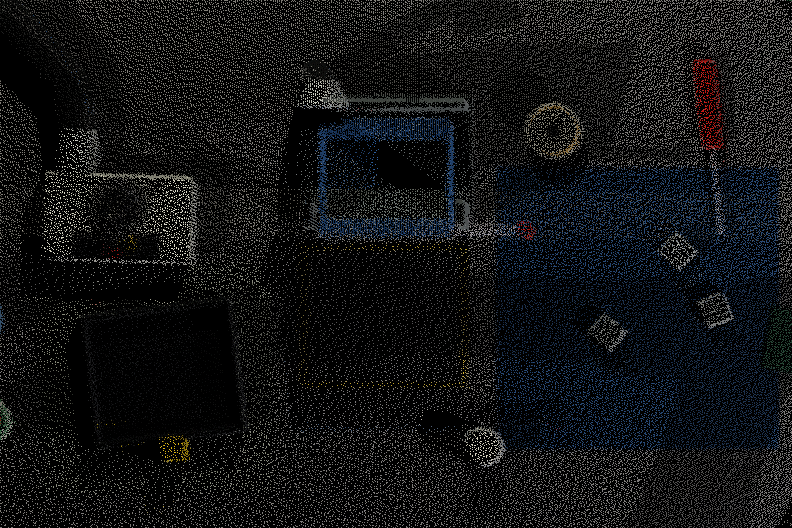

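Top view gives: sinks near (515,-268), (529,-393), (596,-349); stand hinge ≈(633,-20); tray ≈(456,236) with lug at (371,222); damper ≈(633,285). Moving over the knob for a close look.

```bash
for i in 1 2 3 4; do python3 -m inch '[[1,[-0.2,-0.06,0],0],[1,[-0.4,-0.12,0],0],[1,[-0.6,-0.17,0],0],[1,[-0.8,-0.23,0],0],[1,[-0.95,-0.27,0],0],[1,[-1,-0.285,0],0],[1,[-1,-0.285,0],0],[1,[-1,-0.285,0],0],[1,[-1,-0.285,0],0],[1,[-1,-0.285,0],0]]' 20|tail -c 300; done
python3 - <<'E'
from h import *
s=snap('wrist','w1.png');w=cloud(s);np.savez('w1.npz',w=w,i=s['image'])
go(650,283,230,0)
c=np.load('c0.npz');
for w,im in((c['wa'],c['ia']),(c['wb'],c['ib'])):
  h=cv2.cvtColor(im,cv2.COLOR_RGB2HSV)
  # bin rim/blue
  m=(h[...,0]>100)&(h[...,0]<125)&(h[...,1]>120)&(w[...,2]>130)&(w[...,0]>560)&(w[...,0]<800)&(w[...,1]>-120)&(w[...,1]<80)
  print('bin',m.sum(),cv2.minAreaRect(w[m][:,:2].astype(np.float32)))
  m=(w[...,2]>5)&(w[...,2]<35)&(w[...,0]>480)&(w[...,0]<640)&(w[...,1]>-430)&(w[...,1]<-230)
  q=np.zeros((440,440),np.uint8);p=w[m];q[((p[:,0]-450)).astype(int),((p[:,1]+450)).astype(int)]=1
  q=cv2.dilate(q,np.ones((7,7)));n,l,stt,ct=cv2.connectedComponentsWithStats(q)
  for k in range(1,n):
    if stt[k,4]>200:
      L=l[((p[:,0]-450)).astype(int),((p[:,1]+450)).astype(int)]==k;print(cv2.minAreaRect(p[L][:,:2].astype(np.float32)),p[L][:,2].max(),L.sum())
E
```

```text
time: 1.25
position: [349.0, 521.4, 231.2]
orientation: [-0.0, 0.198, 0.98, 0.0]
ft_force: [-0.2, -1.2, 1.1]
width: 1.002
finger_force: 0.0
time: 2.25
position: [446.3, 443.4, 231.3]
orientation: [-0.0, 0.198, 0.98, 0.0]
ft_force: [-0.2, -0.5, -0.6]
width: 0.998
finger_force: 0.0
time: 3.25
position: [543.7, 365.3, 231.4]
orientation: [-0.0, 0.198, 0.98, 0.0]
ft_force: [-0.2, -0.1, 0.2]
width: 1.004
finger_force: 0.0
time: 4.25
position: [641.0, 287.2, 231.4]
orientation: [-0.0, 0.198, 0.98, 0.0]
ft_force: [-0.4, -0.1, -0.2]
width: 0.999
finger_force: 0.0
shift [-0.08, -0.002, 0.012] roll 0.373 t 4.3 q7 0.73 pos [641.2 286.9 231.4]
bin 2990 ((679.03125, -15.532844543457031), (137.53851318359375, 149.55020141601562), 0.2672370374202728)
((504.57708740234375, -266.7287292480469), (48.480342864990234, 32.6916389465332), 52.86281204223633) 28.90554366403759 149
((528.0314331054688, -390.2879333496094), (36.41712188720703, 29.70168685913086), 22.228721618652344) 28.67968901899247 133
((597.4166259765625, -349.095947265625), (35.81325912475586, 34.04767608642578), 44.881683349609375) 28.29
[... 170 characters left out ...]
18.415611267089844), (159.9403839111328, 184.87689208984375), 89.552001953125)
((501.2111511230469, -273.12298583984375), (37.863956451416016, 33.96234130859375), 58.01812744140625) 28.90653376752015 201
((526.6543579101562, -394.3397216796875), (32.446224212646484, 31.18661880493164), 20.486848831176758) 29.016744059105434 261
((522.0620727539062, -307.53668212890625), (8.564188957214355, 26.171592712402344), 31.416170120239258) 6.239482652860578 7
((594.3043212890625, -359.1259460449219), (42.7728271484375, 40.130489349365234), 45.33967208862305) 29.962882596379384 178
((625.5990600585938, -399.1353759765625), (27.46742057800293, 6.900083065032959), 6.416875839233398) 19.496449926993858 29
```

View pics/w1.png

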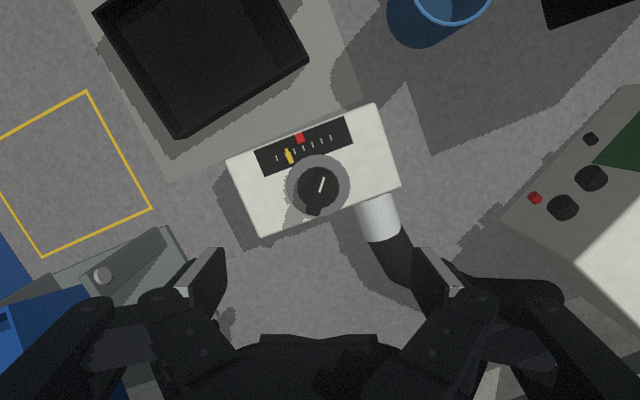

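Wrist view: knob at (319,185), pointer tip ~(287,151), red mark (300,138), outline corners (86,90),(152,208),(41,257).

Run:
```python
from h import *
c=np.load('w1.npz');w=c['w'];im=c['i']
cv2.imwrite('pics/crop1.png',cv2.resize(im[95:245,215:410],None,fx=4,fy=4,interpolation=cv2.INTER_CUBIC)[:,:,::-1])
for n,(u,v) in dict(knob=(319,185),k2=(322,183),ptr=(289,158),ptip=(287,151),mark=(300,138),mlow=(301,143),c1=(229,161),c2=(374,105),c3=(399,184),c4=(263,235),o1=(86,90),o2=(152,208),o3=(41,257),).items(): print(n,w[v-1:v+2,u-1:u+2].reshape(-1,3).mean(0).round(1))
h=cv2.cvtColor(im,cv2.COLOR_RGB2HSV)
m=(h[...,0]>18)&(h[...,0]<32)&(h[...,1]>130)&(h[...,2]>80)&(np.abs(w[...,2])<6)
p=w[m][:,:2].astype(np.float32);print(cv2.minAreaRect(p))
p=w[(w[...,2]>88)&(w[...,2]<100)&(abs(w[...,0]-650)<50)&(abs(w[...,1]-283)<50)];print(len(p),p.mean(0),cv2.minAreaRect(p[:,:2].astype(np.float32)))
p=w[(w[...,2]>44)&(w[...,2]<58)&(abs(w[...,0]-640)<90)&(abs(w[...,1]-283)<120)];print(len(p),cv2.minAreaRect(p[:,:2].astype(np.float32)))
p=w[(w[...,2]>60)&(w[...,2]<100)&(abs(w[...,0]-650)<50)&(abs(w[...,1]-283)<50)];print(len(p),p.mean(0),cv2.minAreaRect(p[:,:2].astype(np.float32)))
```

```text
knob [636.9 290.9  93.8]
k2 [636.2 294.2  94.4]
ptr [606.4 270.3  55.4]
ptip [599.  271.4  55.4]
mark [592.3 288.8  54.2]
mlow [597.4 287.4  50.7]
c1 [585.  209.9  49.7]
c2 [591.4 371.4  43.8]
c3 [678.1 367.   49.2]
c4 [674.2 207.2  49.4]
o1 [442.8  74.9   0.6]
o2 [ 6.002e+02  7.500e+01 -4.000e-01]
o3 [ 5.993e+02 -1.084e+02  5.000e-01]
((520.9130249023438, -17.07581329345703), (190.04238891601562, 160.577392578125), 89.87275695800781)
638 [644.38181163 286.81272691  93.22529365] ((645.189208984375, 286.4329528808594), (13.924975395202637, 41.58833312988281), 50.0515251159668)
13493 ((656.2683715820312, 285.306396484375), (170.331787109375, 144.39146423339844), 87.86966705322266)
1479 [643.24298347 286.82270575  77.14059007] ((644.8575439453125, 286.5608825683594), (42.657630920410156, 42.36588668823242), 59.917999267578125)
```

View pics/crop1.png

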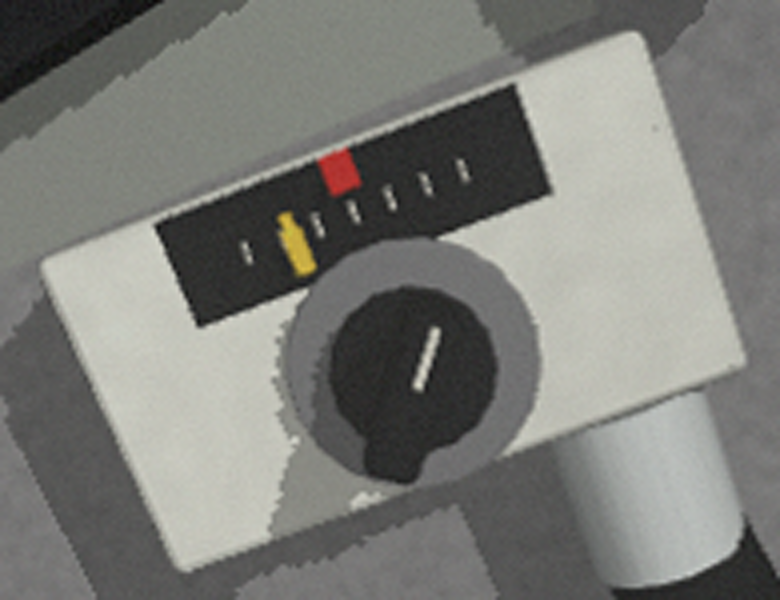

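```bash
python3 -m inch '[[0.45,[0,0,0],0.05],[0.45,[-0.03,0.01,0.2],0.095],[0.45,[-0.03,0.01,0.4],0.095],[0.45,[-0.03,0.01,0.6],0.095],[0.45,[-0.03,0.01,0.75],0.095],[0.45,[-0.03,0.01,0.75],0.095],[0.45,[-0.03,0.01,0.75],0.095],[0.45,[-0.03,0.01,0.75],0.095],[0.45,[-0.03,0.01,0.75],0.095],[0.45,[-0.03,0.01,0.75],0.095]]' 20
python3 - <<'E'
from h import *
go(645.2,286.5,68,0.873)
E
```

```text
time: 5.3
position: [646.2, 285.9, 142.4]
orientation: [0.001, 0.342, 0.94, 0.001]
ft_force: [-1.3, 0.3, 0.4]
width: 0.451
finger_force: 0.0
shift [0.01, -0.002, 0.62] roll -0.0 t 5.3 q7 0.49 pos [646.2 285.9 142.4]
```

```bash
python3 -m inch '[[0.45,[0.01,0,0.15],0],[0.45,[0.01,0,0.3],0],[0.45,[0.01,0,0.45],0],[0.45,[0.01,0,0.55],0],[0.45,[0.01,0,0.62],0],[0.45,[0.01,0,0.62],0],[0,[0.01,0,0.62],0],[0,[0.01,0,0.62],0],[0,[0.01,0,0.62],0],[0,[0.01,0,0.62],0]]' 40; python3 -m inch '[[0,[0,0,0],0],[0,[0,0,0],0],[0,[0,0,0],0.03],[0,[0,0,0],0.06],[0,[0,0,0],0.1],[0,[0,0,0],0.14],[0,[0,0,0],0.18],[0,[0,0,0],0.22],[0,[0,0,0],0.25],[0,[0,0,0],0.265]]' 40;python3 -m inch '[[0,[0,0,0],0],[0,[0,0,0],0],[0,[0,0,0],0],[0,[0,0,0],0],[0.45,[0,0,0],0],[0.45,[0,0,0],0],[0.45,[0,0,0],0],[0.45,[0,0,-0.3],0],[0.45,[0,0,-0.6],0],[0.45,[0,0,-0.9],0]]' 40;  python3 - <<'E'
from h import *
s=snap('wrist','w2.png');w=cloud(s);im=s['image']
h=cv2.cvtColor(im,cv2.COLOR_RGB2HSV)
near=(w[...,2]>45)&(w[...,2]<62)&(abs(w[...,0]-610)<40)&(abs(w[...,1]-283)<80)
red=near&((h[...,0]<6)|(h[...,0]>174))&(h[...,1]>150)&(h[...,2]>80)
yel=near&(h[...,0]>18)&(h[...,0]<32)&(h[...,1]>130)
for m in(red,yel):print(m.sum(),w[m].mean(0),np.argwhere(m).mean(0))
go(645,286,160)
v,u=np.argwhere(red|yel).mean(0).astype(int) if (red|yel).any() else (150,320)
cv2.imwrite('pics/crop2.png',cv2.resize(im[max(v-75,0):v+75,max(u-100,0):u+100],None,fx=3,fy=3)[:,:,::-1])
E
```

```text
time: 6.3
position: [644.7, 285.7, 68.0]
orientation: [0.0, 0.342, 0.94, -0.0]
ft_force: [-3.4, -3.3, 6.3]
width: 0.157
finger_force: 40.9
time: 7.3
position: [645.1, 285.8, 68.0]
orientation: [0.001, 0.694, 0.72, 0.0]
ft_force: [-2.4, -2.3, 5.1]
width: 0.153
finger_force: 40.8
time: 8.3
position: [644.7, 286.6, 175.8]
orientation: [-0.0, 0.693, 0.721, -0.0]
ft_force: [1.0, 0.3, -0.3]
width: 0.447
finger_force: 0.0
107 [591.01974005 287.6011828   53.67017907] [192.00934579 256.72897196]
127 [604.32345501 286.27589744  53.91104353] [194.11811024 271.76377953]
shift [-0.014, -0.032, 0.193] roll 0.0 t 8.35 q7 -0.18 pos [648.5 287.7 183.2]
```

View pics/crop2.png

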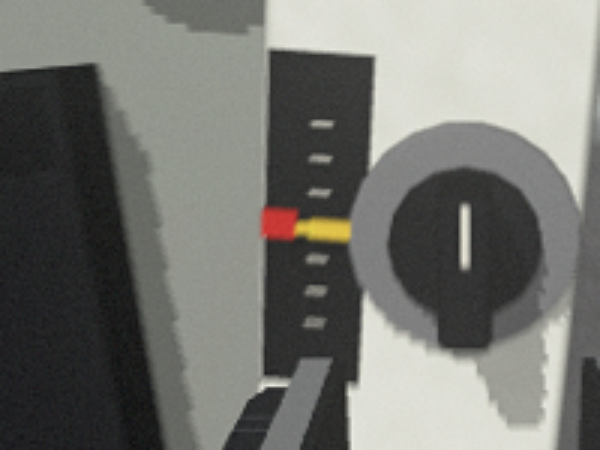

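Pointer is about 1 mm from the mark's middle: done. Next the tray.

Run:
```python
from h import *
c=np.load('c0.npz')
P=[];Q=[]
for w,im in((c['wa'],c['ia']),(c['wb'],c['ib'])):
  h=cv2.cvtColor(im,cv2.COLOR_RGB2HSV)
  m=(w[...,2]>30)&(w[...,2]<40)&(im.max(-1)<60)&(w[...,0]>360)&(w[...,0]<560)&(w[...,1]>120)&(w[...,1]<340)
  m=cv2.morphologyEx(m.astype(np.uint8),cv2.MORPH_OPEN,np.ones((2,2)))>0
  y=(h[...,0]>18)&(h[...,0]<32)&(h[...,1]>130)&(w[...,2]>41)&(w[...,2]<50)&(w[...,0]<420)
  P.append(w[m]);Q.append(w[y]);print(m.sum(),cv2.minAreaRect(w[m][:,:2].astype(np.float32)),y.sum(),w[y].mean(0),cv2.minAreaRect(w[y][:,:2].astype(np.float32)))
P=np.concatenate(P)[:,:2].astype(np.float32);print(cv2.minAreaRect(P))
go(372,222,200,0.14+np.pi/2)
```

```text
351 ((450.044189453125, 246.37509155273438), (167.5242156982422, 192.43724060058594), 7.487795352935791) 49 [373.77020393 225.65562479  45.48256894] ((373.0990295410156, 225.4989013671875), (26.21685028076172, 27.03743553161621), 3.8387887477874756)
175 ((454.01422119140625, 229.36972045898438), (151.023193359375, 171.55709838867188), 6.728509902954102) 41 [367.93966503 218.41051076  44.1492379 ] ((367.71026611328125, 218.206787109375), (26.369510650634766, 29.026226043701172), 11.739837646484375)
((450.71856689453125, 241.24441528320312), (167.5242156982422, 200.94802856445312), 7.487795352935791)
shift [-0.454, -2.323, -0.166] roll 0.468 t 8.35 q7 -0.18 pos [648.5 287.7 183.2]
```

```bash
python3 -m inch '[[0.8,[-0.05,-0.2,0],0],[0.8,[-0.1,-0.4,0],0],[0.8,[-0.1,-0.6,0],0],[0.8,[-0.15,-0.8,0],0],[0.8,[-0.2,-1,0],0],[0.8,[-0.2,-1,0],0],[0.8,[-0.2,-1,0],0],[0.8,[-0.2,-1,0],0],[0.8,[-0.2,-1,0],0],[0.8,[-0.2,-1,0],0]]' 60|head -2; python3 -m inch '[[0.8,[-0.05,-0.2,0],0.04],[0.8,[-0.1,-0.4,0],0.08],[0.8,[-0.1,-0.6,0],0.12],[0.8,[-0.15,-0.8,0],0.16],[0.8,[-0.2,-1,0],0.2],[0.8,[-0.2,-1,0],0.24],[0.8,[-0.2,-1,0],0.28],[0.8,[-0.2,-1,0],0.32],[0.8,[-0.2,-1,0],0.36],[0.8,[-0.2,-1,0],0.4]]' 60|head -3;python3 - <<'E'
from h import *
go(372,222,140,0.12+np.pi/2)
s=snap('wrist','w3.png');w=cloud(s);im=s['image'];h=cv2.cvtColor(im,cv2.COLOR_RGB2HSV)
y=(h[...,0]>18)&(h[...,0]<32)&(h[...,1]>130)&(w[...,2]>35)&(w[...,2]<52)
p=w[y];print(len(p),p.mean(0),cv2.minAreaRect(p[:,:2].astype(np.float32)))
m=(w[...,2]>31)&(w[...,2]<40)&(im.max(-1)<70)&(w[...,1]<340)&(w[...,0]<560);p=w[m];print(len(p),cv2.minAreaRect(p[:,:2].astype(np.float32)))
E
```

```text
time: 9.35
position: [526.5, 257.6, 174.7]
time: 10.35
position: [407.3, 229.0, 175.0]
orientation: [-0.0, 0.985, 0.174, 0.0]
shift [-0.297, -0.046, 0.291] roll 0.073 t 10.35 q7 -1.16 pos [407.3 229.  175. ]
738 [372.78347341 225.30308227  44.28209747] ((371.2982177734375, 225.15859985351562), (24.169588088989258, 26.855226516723633), 5.638545036315918)
3355 ((456.5190124511719, 234.43255615234375), (149.772216796875, 170.19679260253906), 6.432894229888916)
```

View pics/w3.png

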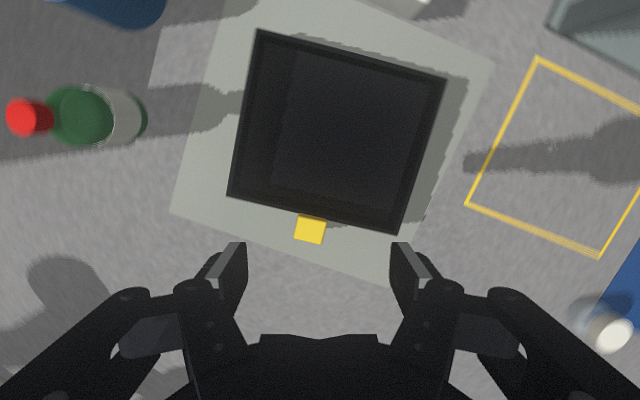

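Lug at (310,229) px → (371,225) mm; tray centre (456.5,234.4), yaw 0.112. Grasping the lug.

```bash
python3 -m inch '[[0.8,[-0.1,-0.02,0.1],0.03],[0.8,[-0.2,-0.03,0.2],0.07],[0.8,[-0.325,-0.035,0.3],0.07],[0.8,[-0.325,-0.035,0.5],0.07],[0.8,[-0.325,-0.035,0.6],0.07],[0.8,[-0.325,-0.035,0.6],0.07],[0.8,[-0.325,-0.035,0.6],0.07],[0.8,[-0.325,-0.035,0.6],0.07],[0.8,[-0.325,-0.035,0.6],0.07],[0.8,[-0.325,-0.035,0.6],0.07]]' 60;python3 - <<'E'
from h import *
go(368,225,18,0.112+np.pi/2)
E
```

```text
time: 11.4
position: [369.1, 219.5, 103.3]
orientation: [-0.0, 0.998, 0.067, 0.0]
ft_force: [0.6, 0.6, 0.1]
width: 0.798
finger_force: 0.0
shift [-0.004, -0.046, 0.711] roll 0.007 t 11.4 q7 -1.17 pos [369.1 219.5 103.3]
```

```bash
python3 -m inch '[[0.8,[-0.004,-0.046,0.15],0.007],[0.8,[-0.004,-0.046,0.3],0.007],[0.8,[-0.004,-0.046,0.45],0.007],[0.8,[-0.004,-0.046,0.6],0.007],[0.8,[-0.004,-0.046,0.71],0.007],[0.8,[-0.004,-0.046,0.71],0.007],[0,[-0.004,-0.046,0.71],0.007],[0,[-0.004,-0.046,0.71],0.007],[0,[-0.004,-0.046,0.71],0.007],[0,[-0.004,-0.046,0.71],0.007]]' 60;python3 - <<'E'
from h import *
# target: lug shift from (371.3,225.2) to (435,-17); keep tcp offset
go(368+521-86-371.3,225-17-225.2,18,np.pi/2)
E
```

```text
time: 12.4
position: [368.0, 224.9, 18.6]
orientation: [-0.0, 0.998, 0.056, 0.001]
ft_force: [-0.4, 0.1, 5.0]
width: 0.315
finger_force: 59.6
shift [0.301, 2.064, 0.004] roll 0.036 t 12.4 q7 -1.0 pos [368.  224.9  18.6]
```

```bash
for i in 1 2; do python3 -m inch '[[0,[0.01,0.1,0],0],[0,[0.03,0.2,0],0],[0,[0.04,0.3,0],0],[0,[0.06,0.4,0],0],[0,[0.07,0.5,0],0],[0,[0.09,0.6,0],0],[0,[0.1,0.7,0],0],[0,[0.12,0.8,0],0],[0,[0.13,0.9,0],0],[0,[0.14,0.97,0],0]]' 60; done;python3 - <<'E'
from h import *
go(431.7,-17.2,18,np.pi/2)
s=snap('wrist','w4.png');w=cloud(s);im=s['image']
m=(w[...,2]>31)&(w[...,2]<40)&(im.max(-1)<70)&(w[...,0]>415)&(w[...,0]<610)&(abs(w[...,1])<140);p=w[m];print(len(p),cv2.minAreaRect(p[:,:2].astype(np.float32)))
E
```

```text
time: 13.4
position: [400.7, 110.3, 21.5]
orientation: [0.001, 0.998, 0.055, -0.003]
ft_force: [-0.3, -0.6, -1.8]
width: 0.315
finger_force: 59.1
time: 14.4
position: [430.4, -3.5, 21.5]
orientation: [0.001, 0.998, 0.056, -0.003]
ft_force: [-0.1, -0.2, -2.9]
width: 0.316
finger_force: 59.1
shift [-0.002, 0.115, 0.029] roll 0.035 t 14.4 q7 -0.49 pos [430.4  -3.5  21.5]
11355 ((489.67047119140625, 3.74627685546875), (105.32525634765625, 171.2481689453125), 6.320258140563965)
```

```bash
python3 -m inch '[[0,[0,0.04,0.01],0.01],[0,[0,0.08,0.02],0.02],[0,[0,0.115,0.025],0.035],[0,[0,0.115,0.025],0.035],[0,[0,0.115,0.025],0.035],[0.8,[0,0.115,0.025],0.035],[0.8,[0,0.115,0.025],0.035],[0.8,[0,0.115,0.025],0.035],[0.8,[0,0.115,-0.2],0.035],[0.8,[0,0.115,-0.5],0.035]]' 60; python3 -m inch '[[0.8,[0,0,-0.2],0],[0.8,[0,0,-0.4],0],[0.8,[0,0,-0.6],0],[0.8,[0,0,-0.8],0],[0.8,[0,0,-0.8],0],[0.8,[0,0,-0.8],0],[0.8,[0,0,-0.8],0],[0.8,[0,0,-0.8],0],[0.8,[0,0,-0.8],0],[0.8,[0,0,-0.8],0]]' 60|head -2
python3 - <<'E'
from h import *
s=snap('wrist','w5.png');w=cloud(s);im=s['image']
m=(w[...,2]>31)&(w[...,2]<40)&(im.max(-1)<70)&(w[...,0]>415)&(w[...,0]<610)&(abs(w[...,1]+20)<140);p=w[m];print(len(p),cv2.minAreaRect(p[:,:2].astype(np.float32)))
h=cv2.cvtColor(im,cv2.COLOR_RGB2HSV);y=(h[...,0]>18)&(h[...,0]<32)&(h[...,1]>130)&(abs(w[...,2])<6);p=w[y];print(len(p),cv2.minAreaRect(p[:,:2].astype(np.float32)))
a=snap('scene');b=snap('side')
for s in(a,b):
  w=cloud(s)
  m=(w[...,2]>20)&(w[...,2]<32)&(w[...,0]>470)&(w[...,0]<640)&(w[...,1]>-440)&(w[...,1]<-220);p=w[m];q=np.zeros((240,240),np.uint8)
  ij=np.stack([p[:,0]-440,p[:,1]+450]).astype(int);q[ij[0],ij[1]]=1;q=cv2.dilate(q,np.ones((7,7)));n,l,stt,ct=cv2.connectedComponentsWithStats(q)
  for k in range(1,n):
    L=l[ij[0],ij[1]]==k
    if L.sum()>25: print(cv2.minAreaRect(p[L][:,:2].astype(np.float32)),L.sum())
go(500,-268,200)
E
```

```text
time: 15.45
position: [430.7, -15.7, 81.2]
orientation: [0.001, 1.0, 0.001, -0.006]
ft_force: [1.5, -0.5, -0.1]
width: 0.799
finger_force: 0.0
time: 16.45
position: [432.5, -15.6, 177.0]
3285 ((519.9721069335938, -15.102249145507812), (147.09527587890625, 170.6053924560547), 0.10442834347486496)
11 ((424.0179748535156, 1.0083588361740112), (0.07484962046146393, 10.856075286865234), 89.26031494140625)
((502.479248046875, -268.89776611328125), (32.84245300292969, 32.385555267333984), 51.834373474121094) 90
((527.4862060546875, -390.4597473144531), (36.083656311035156, 29.41619300842285), 18.655908584594727) 89
((596.0858154296875, -348.3177185058594), (33.848602294921875, 31.05198860168457), 46.26914596557617) 86
((501.660400390625, -271.5805358886719), (37.122962951660156, 29.732345581054688), 49.870235443115234) 136
((526.363525390625, -394.0907287597656), (32.68452453613281, 30.792627334594727), 21.70433235168457) 169
((593.6372680664062, -352.46868896484375), (32.05375671386719, 29.988168716430664), 45.54641342163086) 72
shift [0.555, 2.105, -0.189] roll 0.0 t 16.6 q7 -0.9 pos [432.7 -15.6 177.3]
```

Tray is square on its outline (520,-15). Now to the first heat sink.

```bash
for i in 1 2; do python3 -m inch '[[0.8,[0.05,0.2,0],0],[0.8,[0.1,0.4,0],0],[0.8,[0.15,0.6,0],0],[0.8,[0.2,0.8,0],0],[0.8,[0.25,1,0],0],[0.8,[0.27,1,0],0],[0.8,[0.27,1,0],0],[0.8,[0.27,1,0],0],[0.8,[0.27,1,0],0],[0.8,[0.27,1,0],0]]' 40|head -2;done
cat >> h.py <<'E'
def sinks(s,box=(440,640,-450,-220),z0=18,z1=34,mn=25):
  w=cloud(s);m=(w[...,2]>z0)&(w[...,2]<z1)&(w[...,0]>box[0])&(w[...,0]<box[1])&(w[...,1]>box[2])&(w[...,1]<box[3])
  p=w[m];q=np.zeros((420,520),np.uint8);ij=np.stack([p[:,0]-box[0]+10,p[:,1]-box[2]+10]).astype(int);q[ij[0],ij[1]]=1
  q=cv2.dilate(q,np.ones((5,5)));n,l,stt,ct=cv2.connectedComponentsWithStats(q)
  for k in range(1,n):
    L=l[ij[0],ij[1]]==k
    if L.sum()>mn:
      r=cv2.minAreaRect(p[L][:,:2].astype(np.float32));print(np.round(r[0],1),np.round(r[1],1),round(r[2],1),'zmax',p[L][:,2].max().round(1),L.sum())
E
python3 - <<'E'
from h import *
sinks(snap('wrist','w6.png'))
go(502,-270,100,np.radians(-40))
E
```

```text
time: 17.6
position: [465.3, -134.4, 177.4]
time: 18.6
position: [498.1, -254.3, 177.5]
[ 502.5 -270.1] [30.3 30.2] 49.7 zmax 26.5 656
[ 526.9 -391.6] [30.8 30.8] 21.2 zmax 26.9 798
[ 594.9 -350.4] [30.7 30.8] 46.0 zmax 26.7 940
shift [0.036, 0.128, 0.646] roll -0.277 t 18.65 q7 -0.56 pos [ 498.1 -254.5  177.5]
```

View pics/w6.png

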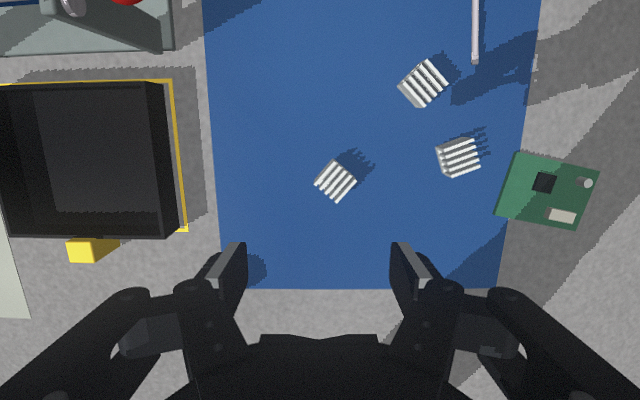

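Three sinks on the mat at px (335,181), (458,157), (422,83); rectangles fit 30x30 well. Picking the nearest.

```bash
python3 -m inch '[[0.65,[0.037,0.13,0.1],-0.045],[0.65,[0.037,0.13,0.2],-0.09],[0.65,[0.037,0.13,0.4],-0.135],[0.65,[0.037,0.13,0.6],-0.18],[0.65,[0.037,0.13,0.8],-0.225],[0.65,[0.037,0.13,0.9],-0.277],[0.65,[0.037,0.13,0.9],-0.277],[0.65,[0.037,0.13,0.9],-0.277],[0.65,[0.037,0.13,0.9],-0.277],[0.65,[0.037,0.13,0.9],-0.277]]' 40
python3 - <<'E'
from h import *
go(502.5,-270,3,np.radians(-40.3))
E
```

```text
time: 19.65
position: [502.4, -271.3, 70.3]
orientation: [0.0, 0.907, 0.422, -0.003]
ft_force: [-0.6, -0.7, 0.1]
width: 0.65
finger_force: 0.0
shift [0.012, -0.005, 0.561] roll 0.001 t 19.65 q7 0.21 pos [ 502.4 -271.3   70.3]
```

```bash
python3 -m inch '[[0.65,[0.01,0,0.15],0],[0.65,[0.01,0,0.3],0],[0.65,[0.01,0,0.45],0],[0.65,[0.01,0,0.55],0],[0.65,[0.01,0,0.56],0],[0,[0.01,0,0.56],0],[0,[0.01,0,0.56],0],[0,[0.01,0,0.56],0],[0,[0.01,0,0.56],0],[0,[0.01,0,0.56],0]]' 40;python3 -m inch '[[0,[0,0,-0.1],0],[0,[0,0,-0.3],0],[0,[0,0,-0.5],0],[0,[0,0,-0.7],0],[0,[0,0,-0.9],0],[0,[0,0,-1],0],[0,[0,0,-1],0],[0,[0,0,-1],0],[0,[0,0,-1],0],[0,[0,0,-1],0]]' 40;python3 -m inch '[[0,[0,0,-0.2],0],[0,[0,0,-0.4],0],[0,[0,0,-0.6],0],[0,[0,0,-0.8],0],[0,[0,0,-1],0],[0,[0,0,-1.0],0],[0,[0,0,-1.0],0],[0,[0,0,-1.0],0],[0,[0,0,-1],0],[0,[0,0,-1],0]]' 40
python3 - <<'E'
from h import *
go(665,-42,260,np.pi/2)
E
```

```text
time: 20.65
position: [502.8, -270.7, 3.1]
orientation: [0.0, 0.906, 0.423, -0.003]
ft_force: [-0.4, 0.6, 5.2]
width: 0.344
finger_force: 40.2
time: 21.65
position: [502.3, -269.8, 121.1]
orientation: [-0.001, 0.906, 0.423, -0.004]
ft_force: [1.3, 0.7, 0.7]
width: 0.347
finger_force: 39.6
time: 22.65
position: [503.4, -269.6, 241.3]
orientation: [-0.001, 0.906, 0.422, -0.004]
ft_force: [-0.2, -0.6, 0.5]
width: 0.343
finger_force: 39.6
shift [2.318, -0.189, -0.17] roll 0.278 t 22.65 q7 0.08 pos [ 503.4 -269.6  241.3]
```

```bash
for i in 1 2; do python3 -m inch '[[0,[0.15,-0.01,-0.06],0],[0,[0.3,-0.02,-0.06],0],[0,[0.5,-0.04,-0.06],0],[0,[0.7,-0.06,-0.06],0],[0,[0.85,-0.06,-0.06],0],[0,[0.95,-0.08,-0.06],0],[0,[0.95,-0.08,-0.06],0],[0,[0.95,-0.08,-0.06],0],[0,[0.95,-0.08,-0.06],0],[0,[0.95,-0.08,-0.06],0]]' 40|grep -E 'pos|wid|fing'; done; python3 -m inch '[[0,[0.1,0,0],0.045],[0,[0.2,-0.01,0],0.09],[0,[0.3,-0.02,0],0.135],[0,[0.4,-0.02,0],0.18],[0,[0.42,-0.025,0],0.225],[0,[0.42,-0.025,0],0.278],[0,[0.42,-0.025,0],0.278],[0,[0.42,-0.025,0],0.278],[0,[0.42,-0.025,0],0.278],[0,[0.42,-0.025,0],0.278]]' 40;python3 - <<'E'
from h import *
go(665,-42,165,np.pi/2)
E
```

```text
position: [569.1, -177.7, 249.0]
width: 0.34
finger_force: 39.6
position: [635.3, -84.2, 255.6]
width: 0.344
finger_force: 39.6
time: 25.65
position: [665.8, -42.6, 255.3]
orientation: [0.001, 1.0, 0.0, -0.003]
ft_force: [0.3, -0.6, -0.1]
width: 0.343
finger_force: 39.6
shift [-0.002, -0.006, 0.752] roll 0.0 t 25.65 q7 -1.1 pos [665.8 -42.6 255.3]
```

```bash
python3 -m inch '[[0,[0,0,0.15],0],[0,[0,0,0.3],0],[0,[0,0,0.45],0],[0,[0,0,0.6],0],[0,[0,0,0.75],0],[0,[0,0,0.75],0],[0,[0,0,0.75],0],[0.52,[0,0,0.75],0],[0.52,[0,0,0.75],0],[0.52,[0,0,0.75],0]]' 40;python3 -m inch '[[0.52,[0,0,0],0],[0.52,[0,0,-0.2],0],[0.52,[0,0,-0.4],0],[0.52,[0,0,-0.6],0],[0.52,[0,0,-0.8],0],[0.52,[0,0,-0.8],0],[0.52,[0,0,-0.8],0],[0.52,[0,0,-0.8],0],[0.52,[0,0,-0.8],0],[0.52,[0,0,-0.8],0]]' 40|head -3;python3 - <<'E'
from h import *
snap('wrist','w7.png')
sinks(snap('scene'));print();sinks(snap('side'))
go(595,-350,255,np.radians(46-90))
E
```

```text
time: 26.65
position: [665.7, -42.9, 166.1]
orientation: [0.001, 1.0, -0.0, -0.003]
ft_force: [0.2, 0.1, -0.6]
width: 0.52
finger_force: 0.2
time: 27.65
position: [665.5, -42.2, 260.2]
orientation: [0.001, 1.0, -0.0, -0.004]
[ 528.4 -390.2] [33.3 29.3] 20.8 zmax 29.2 99
[ 595.6 -348.7] [31.6 30.7] 47.4 zmax 28.8 98

[ 527.3 -393.4] [35.6 31.5] 21.7 zmax 29.3 180
[ 593.9 -352.3] [32.4 30. ] 46.2 zmax 29.3 74
shift [-0.587, 2.565, 0.057] roll -0.256 t 27.8 q7 -1.1 pos [665.8 -42.3 260.7]
```

View pics/w7.png

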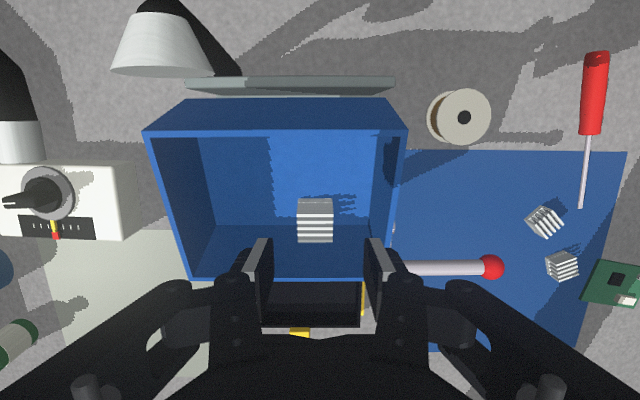

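First sink sits in the bin (315,220). Next, the one at (595,-350).

```bash
for i in 1 2; do python3 -m inch '[[0.55,[-0.03,0.2,0],0],[0.55,[-0.07,0.4,0],0],[0.55,[-0.12,0.6,0],0],[0.55,[-0.17,0.8,0],0],[0.55,[-0.2,1,0],0],[0.55,[-0.2,1,0],0],[0.55,[-0.2,1,0],0],[0.55,[-0.2,1,0],0],[0.55,[-0.2,1,0],0],[0.55,[-0.2,1,0],0]]' 40|grep pos;done; python3 -m inch '[[0.55,[-0.03,0.1,0],0.04],[0.55,[-0.07,0.2,0],0.08],[0.55,[-0.12,0.4,0.1],0.12],[0.55,[-0.17,0.5,0.3],0.16],[0.55,[-0.19,0.565,0.5],0.2],[0.55,[-0.19,0.565,0.7],0.244],[0.55,[-0.19,0.565,0.9],0.244],[0.55,[-0.19,0.565,0.9],0.244],[0.55,[-0.19,0.565,0.9],0.244],[0.55,[-0.19,0.565,0.9],0.244]]' 40
python3 - <<'E'
from h import *
s=snap('wrist')
sinks(s)
go(595,-350,3,np.radians(46))
E
```

```text
position: [642.2, -161.1, 261.3]
position: [618.2, -281.0, 261.8]
time: 30.8
position: [594.9, -350.8, 155.9]
orientation: [0.003, 0.927, -0.374, -0.002]
ft_force: [-0.8, -0.1, 0.6]
width: 0.552
finger_force: 0.0
[ 527.5 -391.8] [31.  30.2] 21.3 zmax 26.8 923
[ 594.6 -350.5] [30.  30.4] 45.9 zmax 27.1 806
shift [-0.004, -0.013, 1.275] roll 0.0 t 30.85 q7 -1.25 pos [ 594.9 -350.9  156. ]
```

```bash
python3 -m inch '[[0.55,[0,-0.01,0.15],0],[0.55,[0,-0.01,0.3],0],[0.55,[0,-0.01,0.45],0],[0.55,[0,-0.01,0.6],0],[0.55,[0,-0.01,0.7],0],[0.55,[0,-0.01,0.7],0],[0.55,[0,-0.01,0.7],0],[0.55,[0,-0.01,0.7],0],[0.55,[0,-0.01,0.7],0],[0.55,[0,-0.01,0.7],0]]' 40|grep pos;  python3 -m inch '[[0.55,[0,0,0.15],0],[0.55,[0,0,0.3],0],[0.55,[0,0,0.45],0],[0.55,[0,0,0.55],0],[0.55,[0,0,0.575],0],[0,[0,0,0.575],0],[0,[0,0,0.575],0],[0,[0,0,0.575],0],[0,[0,0,0.575],0],[0,[0,0,0.575],0]]' 40;for i in 1 2; do python3 -m inch '[[0,[0,0,-0.1],0],[0,[0,0,-0.3],0],[0,[0,0,-0.5],0],[0,[0,0,-0.7],0],[0,[0,0,-0.9],0],[0,[0,0,-1],0],[0,[0,0,-1],0],[0,[0,0,-1],0],[0,[0,0,-1],0],[0,[0,0,-1],0]]' 40|grep -E 'pos|wid|fing';done
python3 - <<'E'
from h import *
go(665,-17,258,np.pi/2)
E
```

```text
position: [594.7, -349.8, 71.0]
time: 32.85
position: [594.2, -349.7, 1.6]
orientation: [0.002, 0.927, -0.374, -0.002]
ft_force: [0.4, 0.4, -0.7]
width: 0.343
finger_force: 43.1
position: [594.2, -349.0, 119.8]
width: 0.342
finger_force: 43.1
position: [595.1, -348.7, 239.8]
width: 0.342
finger_force: 43.1
shift [-1.502, -2.393, -0.159] roll -0.244 t 34.85 q7 -1.32 pos [ 595.1 -348.7  239.8]
```

```bash
for i in 1 2; do python3 -m inch '[[0,[-0.1,-0.15,-0.08],0],[0,[-0.2,-0.3,-0.08],0],[0,[-0.3,-0.45,-0.08],0],[0,[-0.4,-0.6,-0.08],0],[0,[-0.5,-0.75,-0.08],0],[0,[-0.54,-0.84,-0.08],0],[0,[-0.54,-0.84,-0.08],0],[0,[-0.54,-0.84,-0.08],0],[0,[-0.54,-0.84,-0.08],0],[0,[-0.54,-0.84,-0.08],0]]' 40|grep -E 'pos|wid|fing'; done; python3 -m inch '[[0,[-0.1,-0.15,0],-0.04],[0,[-0.2,-0.3,0],-0.08],[0,[-0.3,-0.45,0],-0.12],[0,[-0.4,-0.6,0],-0.16],[0,[-0.5,-0.75,0],-0.2],[0,[-0.55,-0.845,0],-0.244],[0,[-0.55,-0.845,0],-0.244],[0,[-0.55,-0.845,0],-0.244],[0,[-0.55,-0.845,0],-0.244],[0,[-0.55,-0.845,0],-0.244]]' 40;python3 - <<'E'
from h import *
go(665,5,165,np.pi/2)
E
```

```text
position: [618.4, -233.2, 250.5]
width: 0.342
finger_force: 43.1
position: [641.9, -115.7, 259.8]
width: 0.341
finger_force: 43.1
time: 37.85
position: [665.0, 3.1, 259.3]
orientation: [0.001, 1.0, -0.002, -0.003]
ft_force: [0.1, 0.3, -0.3]
width: 0.345
finger_force: 43.1
shift [0.005, -0.018, 0.786] roll -0.001 t 37.85 q7 -1.16 pos [665.    3.1 259.3]
```

```bash
python3 -m inch '[[0,[0,0,0.15],0],[0,[0,0,0.3],0],[0,[0,0,0.45],0],[0,[0,0,0.6],0],[0,[0,0,0.75],0],[0,[0,0,0.77],0],[0,[0,0,0.77],0],[0.52,[0,0,0.77],0],[0.52,[0,0,0.77],0],[0.52,[0,0,0.77],0]]' 40|grep -E 'pos|wid|for';python3 -m inch '[[0.52,[0,0,0],0],[0.52,[0,0,-0.2],0],[0.52,[0,0,-0.4],0],[0.52,[0,0,-0.6],0],[0.52,[0,0,-0.8],0],[0.52,[0,0,-0.8],0],[0.52,[0,0,-0.8],0],[0.52,[0,0,-0.8],0],[0.52,[0,0,-0.8],0],[0.52,[0,0,-0.8],0]]' 40|head -3;python3 - <<'E'
from h import *
s=snap('wrist','w8.png')
print('bin');sinks(s,(600,720,-90,60),120,190,60);print('table')
sinks(s)
go(527.2,-391.8,255,np.radians(21-90))
E
```

```text
position: [665.2, 4.3, 167.8]
ft_force: [-1.3, 0.1, -0.8]
width: 0.517
finger_force: 0.0
time: 39.85
position: [664.9, 4.8, 261.9]
orientation: [0.001, 1.0, -0.0, -0.004]
bin
[666.4 -16.9] [104.7 143.7] 0.0 zmax 190.0 25072
table
[ 527.2 -391.7] [31.6 32.8] 23.3 zmax 27.1 469
shift [-1.144, 3.305, 0.075] roll -0.117 t 39.9 q7 -1.16 pos [665.    4.7 262. ]
```

View pics/w8.png

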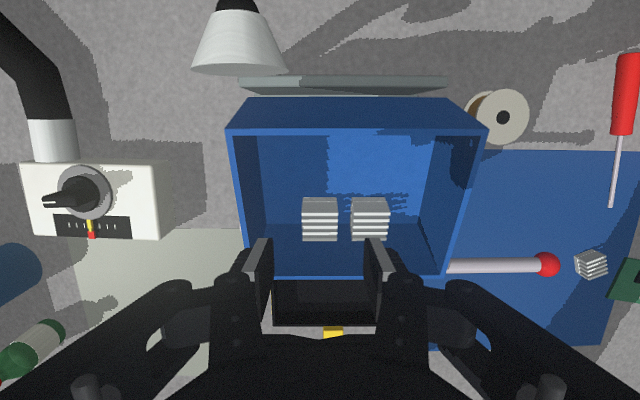

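Two sinks in the bin at (319,219), (370,219). Fetching the last.

```bash
for i in 1 2 3; do python3 -m inch '[[0.55,[-0.05,0.15,0],0],[0.55,[-0.1,0.3,0],0],[0.55,[-0.15,0.5,0],0],[0.55,[-0.2,0.7,0],0],[0.55,[-0.28,0.826,0],0],[0.55,[-0.286,0.826,0],0],[0.55,[-0.286,0.826,0],0],[0.55,[-0.286,0.826,0],0],[0.55,[-0.286,0.826,0],0],[0.55,[-0.286,0.826,0],0]]' 40|grep pos;done; python3 -m inch '[[0.55,[-0.05,0.15,0],0.045],[0.55,[-0.1,0.3,0],0.09],[0.55,[-0.15,0.5,0.1],0.135],[0.55,[-0.2,0.7,0.2],0.18],[0.55,[-0.286,0.826,0.4],0.225],[0.55,[-0.286,0.826,0.6],0.27],[0.55,[-0.286,0.826,0.8],0.315],[0.55,[-0.286,0.826,0.9],0.36],[0.55,[-0.286,0.826,0.9],0.383],[0.55,[-0.286,0.826,0.9],0.383]]' 40
python3 - <<'E'
from h import *
s=snap('wrist')
sinks(s)
go(527.2,-391.8,2.5,np.radians(21.3))
E
```

```text
position: [631.2, -93.2, 263.0]
position: [597.0, -192.4, 263.5]
position: [562.7, -291.5, 264.0]
time: 43.9
position: [527.1, -391.2, 155.6]
orientation: [0.003, 0.824, -0.566, -0.003]
ft_force: [0.1, -0.4, -0.2]
width: 0.552
finger_force: 0.0
[ 526.9 -392.6] [30. 30.] 21.4 zmax 26.8 570
shift [0.003, -0.009, 1.281] roll -0.001 t 43.95 q7 -1.48 pos [ 527.3 -391.6  156.2]
```

```bash
python3 -m inch '[[0.55,[0.005,0,0.15],0],[0.55,[0.005,0,0.3],0],[0.55,[0.005,0,0.45],0],[0.55,[0.005,0,0.6],0],[0.55,[0.005,0,0.7],0],[0.55,[0.005,0,0.7],0],[0.55,[0.005,0,0.7],0],[0.55,[0.005,0,0.7],0],[0.55,[0.005,0,0.7],0],[0.55,[0.005,0,0.7],0]]' 40|grep pos;  python3 -m inch '[[0.55,[0,0,0.15],0],[0.55,[0,0,0.3],0],[0.55,[0,0,0.45],0],[0.55,[0,0,0.55],0],[0.55,[0,0,0.575],0],[0,[0,0,0.575],0],[0,[0,0,0.575],0],[0,[0,0,0.575],0],[0,[0,0,0.575],0],[0,[0,0,0.575],0]]' 40;for i in 1 2; do python3 -m inch '[[0,[0,0,-0.1],0],[0,[0,0,-0.3],0],[0,[0,0,-0.5],0],[0,[0,0,-0.7],0],[0,[0,0,-0.9],0],[0,[0,0,-1],0],[0,[0,0,-1],0],[0,[0,0,-1],0],[0,[0,0,-1],0],[0,[0,0,-1],0]]' 40|grep -E 'pos|wid|fing';done
python3 - <<'E'
from h import *
go(672,-20,262,np.pi/2)
E
```

```text
position: [526.9, -392.9, 73.2]
time: 45.95
position: [526.4, -392.8, 3.9]
orientation: [0.003, 0.824, -0.566, -0.002]
ft_force: [0.6, -0.4, -0.7]
width: 0.34
finger_force: 41.9
position: [526.5, -392.0, 122.2]
width: 0.341
finger_force: 41.9
position: [527.4, -391.8, 242.2]
width: 0.343
finger_force: 41.9
shift [-2.461, -2.234, -0.177] roll -0.383 t 47.95 q7 -1.55 pos [ 527.4 -391.8  242.2]
```

```bash
for i in 1 2; do python3 -m inch '[[0,[-0.15,-0.15,-0.08],0],[0,[-0.3,-0.3,-0.08],0],[0,[-0.45,-0.44,-0.08],0],[0,[-0.6,-0.58,-0.08],0],[0,[-0.75,-0.72,-0.08],0],[0,[-0.807,-0.778,-0.08],0],[0,[-0.807,-0.778,-0.08],0],[0,[-0.807,-0.778,-0.08],0],[0,[-0.807,-0.778,-0.08],0],[0,[-0.807,-0.778,-0.08],0]]' 40|grep -E 'pos|wid|fing'; done; python3 -m inch '[[0,[-0.15,-0.15,-0.04],-0.045],[0,[-0.3,-0.3,-0.04],-0.09],[0,[-0.45,-0.44,-0.04],-0.135],[0,[-0.6,-0.58,-0.04],-0.18],[0,[-0.75,-0.72,-0.04],-0.225],[0,[-0.807,-0.778,-0.04],-0.27],[0,[-0.807,-0.778,-0.04],-0.315],[0,[-0.807,-0.778,-0.04],-0.36],[0,[-0.807,-0.778,-0.04],-0.383],[0,[-0.807,-0.778,-0.04],-0.383]]' 40;python3 - <<'E'
from h import *
go(685,-20,170,np.pi/2)
E
```

```text
position: [579.4, -269.9, 252.7]
width: 0.346
finger_force: 41.9
position: [632.1, -146.1, 261.8]
width: 0.339
finger_force: 41.9
time: 50.95
position: [685.0, -21.7, 266.0]
orientation: [0.001, 1.0, -0.001, -0.003]
ft_force: [0.1, 0.4, 0.2]
width: 0.339
finger_force: 41.9
shift [0.005, -0.015, 0.8] roll -0.001 t 50.95 q7 -1.13 pos [685.  -21.7 266. ]
```

```bash
python3 -m inch '[[0,[0,0,0.15],0],[0,[0,0,0.3],0],[0,[0,0,0.45],0],[0,[0,0,0.6],0],[0,[0,0,0.75],0],[0,[0,0,0.77],0],[0,[0,0,0.77],0],[0.5,[0,0,0.77],0],[0.5,[0,0,0.77],0],[0.5,[0,0,0.77],0]]' 40|grep -E 'pos|wid|for';python3 -m inch '[[0.5,[0,0,0],0],[0.5,[0,0,-0.2],0],[0.5,[0,0,-0.4],0],[0.5,[0,0,-0.6],0],[0.5,[0,0,-0.8],0],[0.5,[0,0,-0.8],0],[0.5,[0,0,-0.8],0],[0.5,[0,0,-0.8],0],[0.5,[0,0,-0.8],0],[0.5,[0,0,-0.8],0]]' 40|head -3;python3 - <<'E'
from h import *
s=snap('wrist','w9.png')
w=cloud(s);h=cv2.cvtColor(s['image'],cv2.COLOR_RGB2HSV)
m=((h[...,0]<6)|(h[...,0]>174))&(h[...,1]>150)&(w[...,2]>150);print('ball',m.sum(),np.nanmean(w[m],0))
go(618.5,-147,260,0)
E
```

```text
position: [685.1, -21.0, 174.4]
ft_force: [0.2, 1.0, 0.2]
width: 0.503
finger_force: 0.0
time: 52.95
position: [684.8, -20.5, 268.3]
orientation: [0.001, 1.0, -0.0, -0.004]
ball 379 [ 622.11346783 -174.38778534  192.23425134]
shift [-0.552, 1.055, 0.078] roll 0.5 t 53.0 q7 -1.13 pos [684.9 -20.5 268.5]
```

View pics/w9.png

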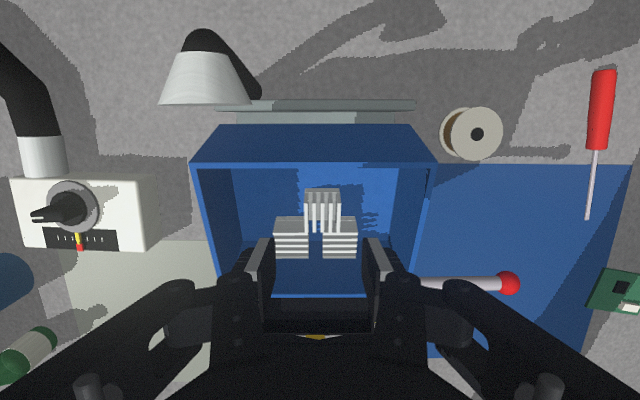

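All three sinks are in the bin (px (291,240), (338,240), (323,210)); rod and ball at (510,283). Going to the handle.

```bash
python3 -m inch '[[0.5,[-0.1,0.2,0],-0.04],[0.5,[-0.2,0.4,0],-0.08],[0.5,[-0.3,0.6,0],-0.12],[0.5,[-0.4,0.8,0],-0.16],[0.5,[-0.5,0.95,0],-0.2],[0.5,[-0.55,1,0],-0.24],[0.5,[-0.55,1,0],-0.28],[0.5,[-0.55,1,0],-0.32],[0.5,[-0.55,1,0],-0.36],[0.5,[-0.55,1,0],-0.4]]' 25|grep pos;python3 -m inch '[[0.5,[0,0,0],-0.04],[0.5,[0,0,0],-0.08],[0.5,[0,0,0],-0.1],[0.5,[0,0,0],-0.1],[0.5,[0,0,0],-0.1],[0.5,[0,0,0],-0.1],[0.5,[0,0,0],-0.1],[0.5,[0,0,0],-0.1],[0.5,[0,0,0],-0.1],[0.5,[0,0,0],-0.1]]' 25|grep pos
python3 - <<'E'
from h import *
s=snap('wrist')
w=cloud(s);h=cv2.cvtColor(s['image'],cv2.COLOR_RGB2HSV)
m=((h[...,0]<6)|(h[...,0]>174))&(h[...,1]>150)&(w[...,2]>150);print('ball',m.sum(),np.nanmean(w[m],0))
m=(w[...,2]>165)&(w[...,2]<200)&(w[...,1]>-165)&(w[...,1]<-100)&(abs(w[...,0]-620)<20);p=w[m];print(m.sum(),p.mean(0),p.max(0))
go(618.5,-147,168,0)
E
```

```text
position: [618.9, -140.7, 269.7]
position: [619.1, -140.5, 270.0]
ball 382 [ 618.81942656 -174.84665915  193.10138316]
1331 [ 619.23178309 -130.85438569  190.52286677] [ 625.10852207 -100.0126642   193.72681766]
shift [-0.052, 0.001, 0.85] roll -0.0 t 55.05 q7 0.4 pos [ 619.1 -140.5  270. ]
```

```bash
python3 -m inch '[[0.5,[-0.05,0,0.15],0],[0.5,[-0.05,0,0.3],0],[0.5,[-0.05,0,0.45],0],[0.5,[-0.05,0,0.6],0],[0.5,[-0.05,0,0.75],0],[0.5,[-0.05,0,0.85],0],[0,[-0.05,0,0.85],0],[0,[-0.05,0,0.85],0],[0,[-0.05,0,0.85],0],[0,[-0.05,0,0.85],0]]' 25
python3 - <<'E'
from h import *
s,R=st();print(R.round(3));p=s['position']
# waypoints along arc, as shifts from grasp pose
a0=0.2
for th in np.arange(0,1.76,0.25):
  d=62*np.array([-np.sin(a0+th)+np.sin(a0),0,np.cos(a0+th)-np.cos(a0)]);print(round(th,2),(d/120).round(3))
E
```

```text
time: 56.05
position: [618.3, -146.9, 168.6]
orientation: [-0.002, 0.707, 0.707, -0.003]
ft_force: [-1.0, 0.4, -0.5]
width: 0.125
finger_force: 24.6
[[ 0.001  1.    -0.007]
 [ 1.    -0.001 -0.002]
 [-0.002 -0.007 -1.   ]]
0.0 [0. 0. 0.]
0.25 [-0.122  0.    -0.041]
0.5 [-0.23   0.    -0.111]
0.75 [-0.318  0.    -0.206]
1.0 [-0.379  0.    -0.319]
1.25 [-0.41   0.    -0.444]
1.5 [-0.41   0.    -0.573]
1.75 [-0.377  0.    -0.698]
```

```bash
python3 -m inch '[[0,[0,-0.05,0.013],0],[0,[0,-0.099,0.031],0],[0,[0,-0.145,0.053],0],[0,[0,-0.189,0.08],0],[0,[0,-0.23,0.111],0],[0,[0,-0.268,0.146],0],[0,[0,-0.302,0.185],0],[0,[0,-0.332,0.227],0],[0,[0,-0.358,0.272],0],[0,[0,-0.379,0.319],0]]' 25;python3 -m inch '[[0,[0,-0.016,0.049],0],[0,[0,-0.027,0.1],0],[0,[0,-0.034,0.151],0],[0,[0,-0.035,0.203],0],[0,[0,-0.031,0.254],0],[0,[0,-0.022,0.305],0],[0,[0,-0.007,0.355],0],[0,[0,0.002,0.379],0],[0,[0,0.002,0.379],0],[0,[0,0.002,0.379],0]]' 25
python3 - <<'E'
from h import *
snap('side','s10.png')
E
```

```text
time: 57.05
position: [576.0, -147.0, 132.3]
orientation: [0.002, 0.707, 0.707, -0.001]
ft_force: [1.9, 0.3, 6.3]
width: 0.126
finger_force: 27.6
time: 58.05
position: [570.5, -146.9, 83.2]
orientation: [-0.003, 0.708, 0.707, -0.005]
ft_force: [-5.7, -1.0, -3.8]
width: 0.128
finger_force: 29.2
```

View pics/s10.png

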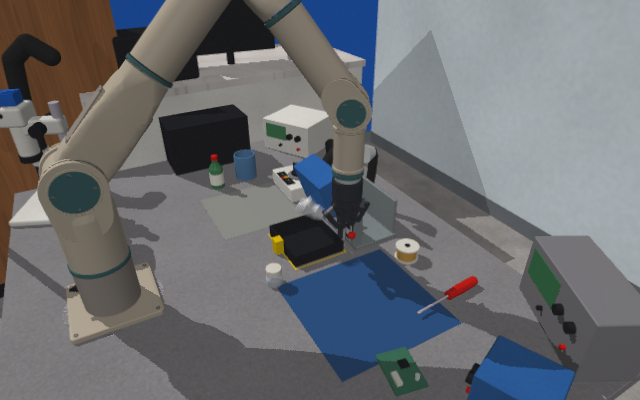

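The bin is at its stop and the sinks are sliding off. Let them settle and check.

```bash
python3 -m inch '[[0,[0,0,0],0],[0,[0,0,0],0],[0,[0,0,0],0],[0.25,[0,0,0],0],[0.25,[0,0,0],0],[0.25,[0,0,0],0],[0.25,[0,0,0],0],[0.25,[0,0,0],0],[0.25,[0,0,0],0],[0.25,[0,0,0],0]]' 25|grep -E 'pos|for|wid'
python3 - <<'E'
from h import *
a=snap('scene');b=snap('side');w=cloud(b)
r=[]
for s,(x,y) in((b,(520,-17)),):
  u,v=map(int,proj(s,[x,y,10]));print(u,v);im=s['image'][v-60:v+60,u-80:u+80]
  cv2.imwrite('pics/s11.png',cv2.resize(im,None,fx=4,fy=4)[:,:,::-1])
h=cv2.cvtColor(b['image'],cv2.COLOR_RGB2HSV)
m=(b['image'].min(-1)>90)&(h[...,1]<60)&(w[...,0]>450)&(w[...,0]<600)&(w[...,1]>-105)&(w[...,1]<70)&(w[...,2]<60)&(w[...,2]>3);p=w[m];print(m.sum(),p.min(0),p.max(0))
E
```

```text
position: [572.7, -146.9, 84.6]
ft_force: [0.2, -0.0, -0.0]
width: 0.251
finger_force: 0.0
305 239
370 [451.28152464 -71.50867827   3.00330896] [520.16544832  66.51163338  32.65776189]
```

View pics/s11.png

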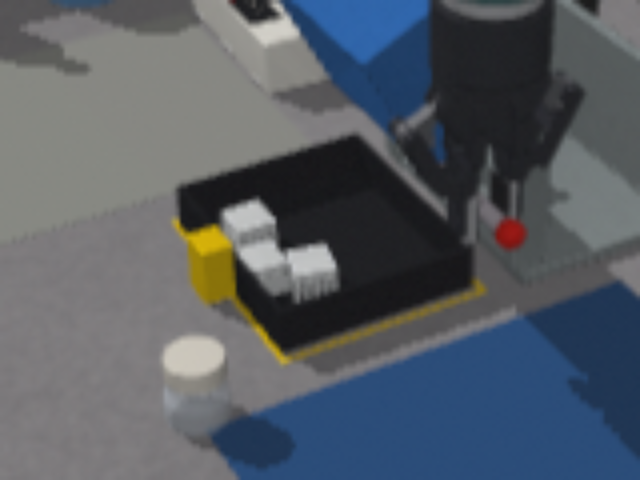

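All three sinks lie inside the tray (px (248,222), (268,265), (312,268)), which stays on its outline. Returning the bin home.

```bash
python3 -m inch '[[0,[0,0,0],0],[0,[0,0,0],0],[0,[0,-0.009,-0.024],0],[0,[0,-0.024,-0.074],0],[0,[0,-0.033,-0.125],0],[0,[0,-0.037,-0.176],0],[0,[0,-0.036,-0.228],0],[0,[0,-0.029,-0.279],0],[0,[0,-0.018,-0.33],0],[0,[0,-0.002,-0.379],0]]' 35;python3 -m inch '[[0,[0,0.021,-0.047],0],[0,[0,0.047,-0.092],0],[0,[0,0.077,-0.134],0],[0,[0,0.111,-0.173],0],[0,[0,0.149,-0.208],0],[0,[0,0.19,-0.239],0],[0,[0,0.234,-0.266],0],[0,[0,0.28,-0.288],0],[0,[0,0.329,-0.306],0],[0,[0,0.379,-0.319],0]]' 35; python3 -m inch '[[0,[0,0,0],0],[0,[0,0,0],0],[0,[0,0,0],0],[0.5,[0,0,0],0],[0.5,[0,0,0],0],[0.5,[0,0,0],0],[0.5,[0,0,-0.3],0],[0.5,[0,0,-0.6],0],[0.5,[0,0,-0.9],0],[0.5,[0,0,-0.9],0]]' 35
python3 - <<'E'
from h import *
s=snap('wrist');w=cloud(s);h=cv2.cvtColor(s['image'],cv2.COLOR_RGB2HSV)
m=((h[...,0]<6)|(h[...,0]>174))&(h[...,1]>150)&(w[...,2]>120);print('ball',m.sum(),np.nanmean(w[m],0))
b=snap('side','s12.png');u,v=map(int,proj(b,[560,-17,60]));cv2.imwrite('pics/s12c.png',cv2.resize(b['image'][v-110:v+90,u-120:u+120],None,fx=3,fy=3)[:,:,::-1])
E
```

```text
time: 60.2
position: [571.3, -146.9, 130.3]
orientation: [-0.003, 0.708, 0.707, -0.004]
ft_force: [0.7, -0.2, -6.1]
width: 0.125
finger_force: 34.3
time: 61.2
position: [615.2, -146.9, 171.3]
orientation: [-0.004, 0.708, 0.706, -0.004]
ft_force: [-8.1, 2.2, 11.6]
width: 0.125
finger_force: 37.2
time: 62.2
position: [622.3, -147.8, 281.5]
orientation: [0.003, 0.707, 0.707, -0.0]
ft_force: [0.7, 0.6, 0.2]
width: 0.498
finger_force: 0.0
ball 348 [ 618.56314376 -174.78603459  193.04148108]
```

View pics/s12c.png

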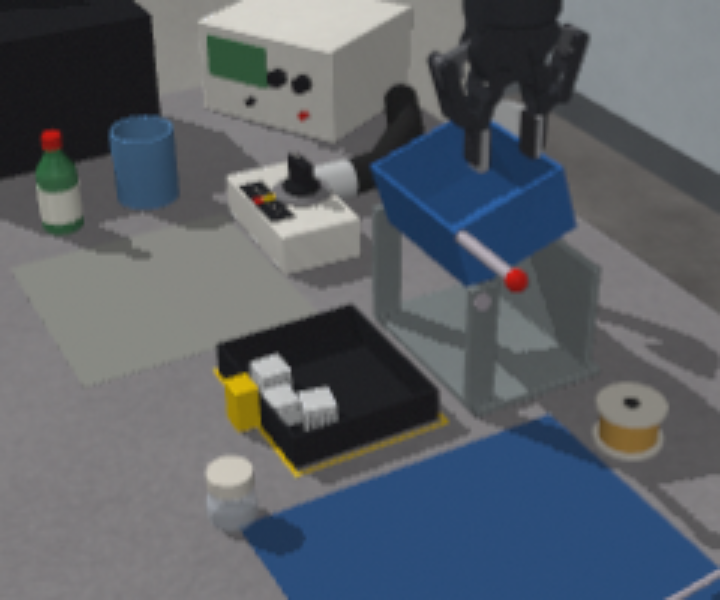

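The bin is home (the ball is back at its starting spot), all the sinks are in the tray, and the gripper is clear of everything. Handing in.

```bash
python3 -c "
from station import hand_in
print(hand_in())"
```

```text
the job is handed in; nothing more can be done
None
```

The job is handed in: the pointer is in the red mark (about 1 mm off its middle), all three heat sinks tipped into the tray on its outline, and the bin is back home. No verdict was returned.

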